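# Put three mixed-up bench bottles back on their own stands

### The arm

A 6-joint arm with a two-finger parallel gripper is mounted at the origin on a cart in front of the work surface, level with it; the furniture and walls round the work are solid. World frame = base frame: x ahead of the robot, y to its left, z up, the work surface at z = 0. Lengths are in m, angles in rad, forces in N, time in s.
With the tool pointing down it reaches from about 0.325 to 1 m from the base axis. Payload 5.1 kg.
Tool frame: the origin (TCP) lies between the finger pads; the fingertips stand 8 mm ahead of it and the grasp point (between the pads) lies 11 mm behind it (bot.finger_overhang is the distance from the TCP to the fingertips, in m); z points along the fingers, y is the line along which they close (so a half turn about z gives the same grasp; the last joint's range is limited). The gripper opens to 85 mm and grips with 20 to 120 N. Pads are 22 mm wide; open, the fingers measure 114 mm over their backs; the gripper's body (76 mm by 85 mm) begins 54 mm behind the grasp point. The pads swing forward as they close: fully open they stand 13 mm farther back than shut.
Start: joints at [1.148, 0.124, 1.65, -0, 1.367, -0.083], TCP at [0.217, 0.613, 0.239] pointing down, gripper open.
Joint ranges: [-2.61, 2.61], [-1.02, 2.33], [0.03, 2.71], [-1.35, 4.49], [0.32, 2.68], [-2.91, 2.91]. Speed limits (rad/s): [2.57, 2.57, 3.14, 3.14, 3.14, 3.14].

### API

Orientations are given as a rotation vector (axis times angle).
In Python, from workcell import bot gives the robot as it stands. The module is installed in compiled form; this text tells all that it offers.
- The arm moves only by the tool carry_out, never from a script. Its argument "plan" is a list of rows, each an object of numbers: "dx", "dy", "dz": the shift along the tool's x, y, z in cm; "yaw": the turn about the tool's z in rad. A call has 1 to 20 rows; each row shifts and turns the commanded pose from where the row before left it, along the tool's axes as they then stand; what a row does not reach is not made up. A row lasts 1/10 s, in which the tool goes at most 50 mm and 8.59 degrees, less where a joint would pass 70% of its speed; a pose out of reach is approached as far as the arm can. A call with a gripper value outside its range is refused whole. "gripper" is the closure in counts, from 0 (fully open) to 255 (shut), set as the call begins (left out, the last holds). The fingers move at their own pace and stop on an object; "newtons" is the grip in N (left out, the last holds). Time passes only in rows, so rows that do not move let the fingers close. It gives the time, the measured TCP pose, the force, the opening and the grip force at its end, in the units of the state.
- bot.get_obs(): the state, without advancing time (a new reading comes with each control period).
- bot.capture(name): name is "side" or "top"; returns the picture (400x640x3 uint8, red, green, blue); there is no depth.
- bot.calibration(name): a dict with "vfov" (degrees; the focal length in pixels is half the picture's height over the tangent of half this angle, whatever the lens; pixels are square), "cx", "cy" (the principal point, pixels), "origin" and "rotation" of the camera in the world. Camera axes: x right, y up, looking along -z (the intrinsics and any distortion apply to the point x, -y, -z); pixel columns grow to the right and rows downward; lengths in m; the calibration is good to about 2 mm. A picture is of the moment at which its call begins. calibration takes no time and is no camera call.
- bot.hand_in(): hands the job in; it is judged then, once.
Trained networks look in the newest picture that a camera, given by its name, has taken for a name from the list of things; names that differ only in an ending like _2 or _b are one class to them, and where a whole thing is asked for, a point or a joint stands for the part that bears it (a point fixed in the world has none). Each returns a list of dicts, best first, with "confidence" (0 to 1); they miss things now and then, are a little off and sometimes report something else, mostly with a low value. They report only what shows in the picture. A call takes as long as a camera call. They do not tell look-alikes from the thing itself.
- bot.silhouettes(camera, thing): "mask" (400x640 bool, what is visible of it).
- bot.tip_of(camera, thing): "position" ([x, y, z] in m, in the coordinates of the camera as it stood for that picture, good to about 4 mm: a listed point, or the origin of a listed thing).
The state is a dict: "t": time; "joint_pos": joint angles; "qvel": joint speeds; "effort": joint torques, N m; "tool_pos": TCP position; "ee_rot": TCP orientation; "contact_force": force on the tool from outside, world axes, zero at the start; "ft_torque": the same for the moment, N m; "grip_width": finger opening in m; "finger_force": force on a finger pad.
Only numpy, scipy, OpenCV 4.12 (cv2) and the standard library are available. Lean on these libraries where they do the work, as an engineer would, in place of code of your own. Each camera call takes 0.05 s, during which the arm holds its last target. There are 200 camera calls.

### The job

The three bench containers were put back on each other's stands. Sort them out, using the empty rubber mat as a free spot on the way: the wide flux jar belongs on the round stand, the flat-capped bottle on the square stand and the bottle with the pointed nozzle on the three-footed stand, each standing upright inside the raised rim. Keep them upright the whole time and leave the earbud case, the screwdriver and the syringe where they lie.

Things in the scene. Friction and masses are not known exactly. Their poses are not given: they have to be found in the camera images.
- flux_jar: Squat round jar with a wide screw lid that is fixed and does not turn: clear body 39 mm in diameter and 40 mm high, lid 41 mm in diameter above it, 52 mm high in all, about 70 g. Origin: centre of its underside; z up its axis. At the start it stands in the well of square_stand.
- flat_bottle: Plain translucent round bottle with a small flat cap: body 38 mm in diameter and straight up to about 50 mm, shoulder to 66 mm, cap 22 mm in diameter, 74 mm high in all, about 60 g. Origin: centre of its underside; z up its axis. At the start it stands in the well of tripod_stand.
- nozzle_bottle: White round bottle with a long pointed nozzle: body 31 mm in diameter, straight up to about 40 mm, body top at 49 mm, neck 18 mm in diameter to 55 mm, nozzle to 72 mm, about 40 g. Origin: centre of its underside; z up its axis. At the start it stands in the well of round_stand.
- round_stand: Low stand with a round base plate 74 mm in diameter. Fixed, bare aluminium. Origin: centre of its underside on the worktop, on the well's axis; z up. Plate 4 mm thick; in its middle a round well, inside diameter 57 mm, floor 4 mm above the worktop, in a round rim 3 mm thick, top 12 mm above the worktop. Place and heading vary.
- square_stand: Low stand with a square base plate 68 x 68 mm, a dark screw head at each corner. Fixed, bare aluminium. Origin: centre of its underside on the worktop, on the well's axis; z up. Plate 4 mm thick; in its middle a round well, inside diameter 57 mm, floor 4 mm above the worktop, in a round rim 3 mm thick, top 12 mm above the worktop. Place and heading vary.
- tripod_stand: Low stand with three short rounded feet like a three-pointed star (feet reach 43 mm from the centre). Fixed, bare aluminium. Origin: centre of its underside on the worktop, on the well's axis; z up. Plate 4 mm thick; in its middle a round well, inside diameter 57 mm, floor 4 mm above the worktop, in a round rim 3 mm thick, top 12 mm above the worktop. Place and heading vary.
- parking_mat: Empty flat black rubber mat, 68 x 68 mm, 3 mm thick, fixed; origin: centre of its underside on the worktop. The free spot: any one container may be parked here. Its place varies. The three stands and the mat lie one behind the other, about 92 mm apart, in the lane, 130 mm wide (y -0.11 to 0.02), between soldering station and screen separator, the nearest just in front of the lane.
- earbud_case: Bystander: white rounded earbud case, 46 x 56 x 24 mm, loose on the worktop. Origin: centre of its underside. Fixed equipment behind it, not to be hit: soldering station, up to 0.18 m high (x 0.44 to 0.63, y 0.02 to 0.17), with an upright iron to 0.25 m high (x 0.55 to 0.73, y 0.05 to 0.10); microscope (x over 0.52, y 0.23 to 0.45).
- driver_green: Bystander: small screwdriver with a green handle, 14 mm thick and 116 mm long (along its y), on the worktop. Origin: centre of its underside. Fixed equipment behind it, not to be hit: screen separator, up to 0.12 m high (x over 0.42, y -0.11 to -0.35). On the robot's left a walking stick leans at the worktop's front edge, up to 0.39 m high (x 0.11 to 0.31, y 0.10 to 0.23).
- flux_syringe: Bystander: amber syringe, 22 x 105 mm (long along its y), 16 mm high, loose on the worktop. Origin: centre of its underside.
Mind the look-alikes: they are no part of the job. Leave any orange look-alike of the nozzle_bottle alone.

How it is judged:
At the end, for the whole second after the job is handed in: Flux jar in the well of the round stand, flat-capped bottle in the square one's, nozzle bottle in the three-footed one's: each within 16 mm of the well's axis, underside 1 to 8 mm above the worktop, within 0.15 rad of upright, slower than 0.02 m/s (horizontal distance between flux_jar and round_stand below 0.016 m and z of flux_jar in the frame of round_stand between 0.001 and 0.008 m and angle between each of flux_jar, flat_bottle, nozzle_bottle's own z axis and vertical below 0.15 rad and linear speed of each of flux_jar, flat_bottle, nozzle_bottle below 0.02 m/s and horizontal distance between flat_bottle and square_stand below 0.016 m and z of flat_bottle in the frame of square_stand between 0.001 and 0.008 m and horizontal distance between nozzle_bottle and tripod_stand below 0.016 m and z of nozzle_bottle in the frame of tripod_stand between 0.001 and 0.008 m); the robot touches nothing.
It fails at once if a container is tipped by more than 0.6 rad (angle between any of flux_jar, flat_bottle, nozzle_bottle's own z axis and vertical above 0.6 rad).
It fails at once if the earbud case, the screwdriver or the syringe is moved by more than 25 mm (distance of any of earbud_case, driver_green, flux_syringe from where it was at the start of the episode above 0.025 m).
It also fails if it takes over 102 s, if anything falls off the work surface, if the arm or the gripper's body presses on something with over 40 N, if the wrist force passes 120 N, or if a joint passes its speed limit or range.

## Working session

There is one attempt and no reset: what is moved stays moved. The work goes in short steps, Python scripts to look and compute and a tool call to move; the robot and the scene stay as the last step left them, time stands still between calls to the robot, and variables do not carry over. Pictures are saved under pics/ and viewed, at most 14 in all, crops included, and the job is handed in when it is done.

Besides the shell and the picture viewer there is one more tool, called after "Call:" as a command line: name --argument value ..., lists and objects as JSON in quotes. carry_out: Moves the arm, as the interface text tells. Its arguments: {"type":"object","properties":{"plan":{"type":"array"},"gripper":{"type":"number"},"newtons":{"type":"number"}},"required":["plan"]}

```bash
mkdir -p pics; cat > h.py <<'E'
from workcell import bot
import numpy as np, cv2
def towrld(cam,p):
    c=bot.calibration(cam); return np.array(c['origin'])+np.array(c['rotation'])@np.array(p)
def find(cam,things):
    for t in things:
        for d in bot.tip_of(cam,t)[:3]:
            print(cam,t,round(d['confidence'],2),towrld(cam,d['position']).round(3))
def snap(cam,name):
    im=bot.capture(cam); cv2.imwrite(f'pics/{name}.png',im[:,:,::-1]); return im
E
python3 - <<'E'
from h import *
T=['flux_jar','flat_bottle','nozzle_bottle','round_stand','square_stand','tripod_stand','parking_mat','earbud_case','driver_green','flux_syringe']
for c in ['top','side']:
    snap(c,c+'0'); print({k:np.round(v,3).tolist() if not isinstance(v,str) else v for k,v in bot.calibration(c).items()}); find(c,T)
print(bot.get_obs(), bot.finger_overhang)
E
```

```text
{'vfov': 47.745, 'cx': 320.929, 'cy': 201.175, 'origin': [0.434, 0.018, 0.965], 'rotation': [0.159, -0.112, -1.59]}
top flux_jar 0.61 [2.013 1.597 2.545]
top flat_bottle 0.71 [1.982 1.566 2.513]
top nozzle_bottle 0.79 [2.001 1.585 2.532]
top nozzle_bottle 0.59 [1.994 1.578 2.525]
top round_stand 0.63 [2.001 1.584 2.532]
top square_stand 0.59 [2.025 1.608 2.556]
top square_stand 0.27 [1.979 1.563 2.511]
top tripod_stand 0.9 [1.992 1.575 2.523]
top parking_mat 0.63 [1.981 1.564 2.512]
top earbud_case 0.84 [1.961 1.545 2.492]
top driver_green 0.25 [2.007 1.591 2.538]
top flux_syringe 0.82 [2.032 1.616 2.563]
{'vfov': 57.489, 'cx': 319.17, 'cy': 202.053, 'origin': [-0.049, -0.344, 0.509], 'rotation': [0.921, -0.554, -0.928]}
side flux_jar 0.74 [0.954 0.658 1.511]
side flat_bottle 0.55 [0.768 0.473 1.326]
side nozzle_bottle 0.72 [0.86  0.565 1.418]
side nozzle_bottle 0.49 [0.769 0.473 1.326]
side round_stand 0.73 [0.864 0.568 1.422]
side square_stand 0.6 [0.956 0.661 1.514]
side tripod_stand 0.83 [0.772 0.477 1.33 ]
side parking_mat 0.59 [0.701 0.405 1.259]
side earbud_case 0.72 [0.582 0.286 1.139]
side driver_green 0.67 [0.733 0.437 1.29 ]
side flux_syringe 0.75 [0.695 0.4   1.253]
side flux_syringe 0.39 [1.036 0.74  1.593]
{'t': 1.1, 'joint_pos': array([ 1.14844302e+00,  1.23802362e-01,  1.65030478e+00, -1.02656500e-05,
        1.36753565e+00, -8.26056684e-02]), 'qvel': array([-0.00090492,  0.0002257 ,  0.00096654, -0.00094005,  0.00138688,
       -0.00041482]), 'effort': array([ 1.07143001e-04, -4.23589039e+01, -3.65760469e+01,  1.38246040e-05,
        1.86916291e-04,  2.52775754e-05]), 'tool_pos': array([0.21663574, 0.61281194, 0.23931785]), 'ee_rot': array([-5.31107641e-01, -3.09637070e+00,  8.02053627e-05]), 'contact_force': array([-0.35304405, -0.37802652, -0.40826835]), 'ft_torque': array([-0.04048833, -0.04334922,  0.01993799]), 'finger_force': 0.0, 'grip_width': 0.08562730497061162} 0.008
```

View pics/top0.png

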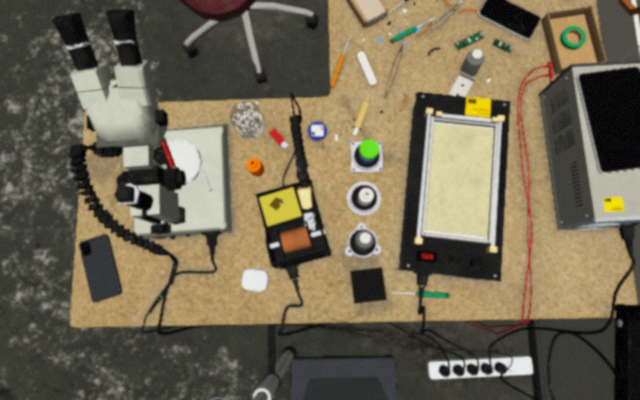

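View pics/side0.png

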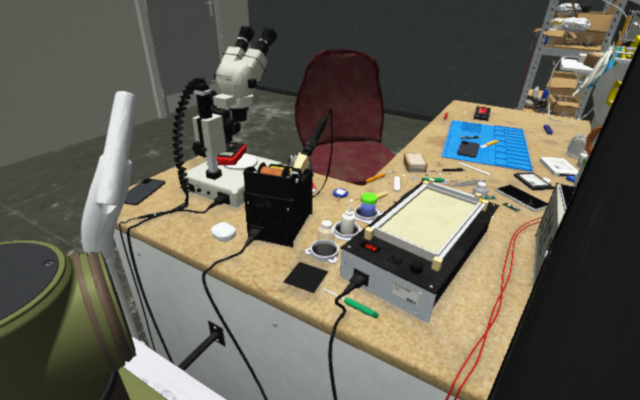

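The top view shows the jar (369,152) on the square stand, the nozzle bottle (364,198) on the round one, the flat bottle (363,240) on the tripod and the mat at (368,285). The side view agrees. The calibration "rotation" is a rotation vector, so I'll fix the conversion.

```bash
sed -i "s/np.array(c\['rotation'\])@/cv2.Rodrigues(np.array(c['rotation']))[0]@/" h.py
python3 - <<'E'
from h import *
T=['flux_jar','flat_bottle','nozzle_bottle','round_stand','square_stand','tripod_stand','parking_mat','earbud_case','driver_green','flux_syringe']
for c in ['top','side']:
    bot.capture(c); find(c,T)
    print(bot.calibration(c).keys())
# masks centroid rays in top view at assumed height
c=bot.calibration('top'); R=cv2.Rodrigues(np.array(c['rotation']))[0]; f=200/np.tan(np.radians(c['vfov']/2)); o=np.array(c['origin'])
def ray(u,v,z):
    d=R@np.array([(u-c['cx'])/f,-(v-c['cy'])/f,-1]); return (o+d*(z-o[2])/d[2]).round(4)
for t,z in [('round_stand',.006),('square_stand',.006),('tripod_stand',.006),('parking_mat',.003)]:
    for s in bot.silhouettes('top',t)[:2]:
        pts=np.argwhere(s['mask'])[:,::-1].astype(np.int32)
        h=cv2.convexHull(pts); r=cv2.minAreaRect(h); m=cv2.moments(h)
        print(t,round(s['confidence'],2),len(pts),r,ray(m['m10']/m['m00'],m['m01']/m['m00'],z))
im=bot.capture('top'); cv2.imwrite('pics/crop1.png',cv2.resize(im[130:310,330:430,::-1],None,fx=4,fy=3.3*1.2121,interpolation=cv2.INTER_CUBIC)[:600*2][:720])
E
```

```text
top flux_jar 0.82 [ 0.701 -0.056  0.006]
top flat_bottle 0.87 [ 0.513 -0.043  0.003]
top nozzle_bottle 0.74 [ 0.674  0.184 -0.005]
top nozzle_bottle 0.73 [ 0.607 -0.048  0.001]
top round_stand 0.82 [ 0.603 -0.047  0.002]
top round_stand 0.57 [ 0.402 -0.152  0.002]
top round_stand 0.39 [ 0.606 -0.054  0.002]
top square_stand 0.7 [ 0.701 -0.054 -0.003]
top tripod_stand 0.59 [ 0.514 -0.043 -0.002]
top parking_mat 0.84 [ 0.425 -0.053 -0.   ]
top earbud_case 0.7 [ 0.44   0.185 -0.002]
top driver_green 0.56 [ 0.403 -0.157  0.004]
dict_keys(['vfov', 'cx', 'cy', 'origin', 'rotation'])
side flux_jar 0.64 [ 0.704 -0.062  0.004]
side flat_bottle 0.85 [ 0.509 -0.042  0.003]
side nozzle_bottle 0.68 [ 0.605 -0.047  0.002]
side round_stand 0.77 [ 0.606 -0.051 -0.003]
side square_stand 0.62 [ 0.706 -0.057  0.   ]
side tripod_stand 0.84 [ 0.512 -0.041 -0.002]
side parking_mat 0.71 [ 0.423 -0.051  0.001]
side earbud_case 0.89 [ 0.435  0.189 -0.005]
side driver_green 0.83 [ 0.398 -0.155  0.002]
side driver_green 0.73 [ 0.426 -0.053 -0.001]
side flux_syringe 0.46 [ 0.794 -0.047  0.006]
dict_keys(['vfov', 'cx', 'cy', 'origin', 'rotation'])
round_stand 0.69 726 ((363.0, 198.5), (33.0, 34.0), 90.0) [ 0.6052 -0.0456  0.006 ]
square_stand 0.82 547 ((365.5, 157.0), (30.0, 31.0), 90.0) [ 0.6974 -0.0546  0.006 ]
tripod_stand 0.96 384 ((360.645263671875, 245.6584930419922), (34.154808044433594, 31.51333999633789), 47.48955535888672) [ 0.5096 -0.0393  0.006 ]
parking_mat 0.87 1093 ((367.4461669921875, 285.0692443847656), (33.73744583129883, 32.621131896972656), 82.87498474121094) [ 0.4216 -0.0482  0.003 ]
```

Call:
carry_out --plan '[{"dz": -3},{"dz": -3},{"dz": -3},{"dz": -3},{"dz": -3},{"dz": -3},{"dz": -3},{"dz": -3},{"dz": -2},{"yaw": -0.113},{"yaw": -0.113},{"yaw": -0.113},{}]' --gripper 75 --newtons 35

```text
invalid input at $.plan[0]: expected keys dx, dy, dz, yaw
```

Call:
carry_out --plan '[{"dx": 0,"dy": 0,"dz": -3,"yaw": 0},{"dx": 0,"dy": 0,"dz": -3,"yaw": 0},{"dx": 0,"dy": 0,"dz": -3,"yaw": 0},{"dx": 0,"dy": 0,"dz": -3,"yaw": 0},{"dx": 0,"dy": 0,"dz": -3,"yaw": 0},{"dx": 0,"dy": 0,"dz": -3,"yaw": 0},{"dx": 0,"dy": 0,"dz": -3,"yaw": 0},{"dx": 0,"dy": 0,"dz": -3,"yaw": 0},{"dx": 0,"dy": 0,"dz": -2,"yaw": 0},{"dx": 0,"dy": 0,"dz": 0,"yaw": -0.113},{"dx": 0,"dy": 0,"dz": 0,"yaw": -0.113},{"dx": 0,"dy": 0,"dz": 0,"yaw": -0.113},{"dx": 0,"dy": 0,"dz": 0,"yaw": 0}]' --gripper 75 --newtons 35

```text
t: 3.75
tool_pos: [0.2167, 0.6128, 0.4993]
ee_rot: [0.002, 3.142, 0.0]
contact_force: [-1.2, 0.0, 0.5]
grip_width: 0.0606
finger_force: 0.0
```

Call:
carry_out --plan '[{"dx": -1.5,"dy": -3.25,"dz": 0,"yaw": 0},{"dx": -1.5,"dy": -3.25,"dz": 0,"yaw": 0},{"dx": -1.5,"dy": -3.25,"dz": 0,"yaw": 0},{"dx": -1.5,"dy": -3.25,"dz": 0,"yaw": 0},{"dx": -1.5,"dy": -3.25,"dz": 0,"yaw": 0},{"dx": -1.5,"dy": -3.25,"dz": 0,"yaw": 0},{"dx": -1.5,"dy": -3.25,"dz": 0,"yaw": 0},{"dx": -1.5,"dy": -3.25,"dz": 0,"yaw": 0},{"dx": -1.5,"dy": -3.25,"dz": 0,"yaw": 0},{"dx": -1.5,"dy": -3.25,"dz": 0,"yaw": 0},{"dx": -1.5,"dy": -3.25,"dz": 0,"yaw": 0},{"dx": -1.5,"dy": -3.25,"dz": 0,"yaw": 0},{"dx": -1.5,"dy": -3.25,"dz": 0,"yaw": 0},{"dx": -1.5,"dy": -3.25,"dz": 0,"yaw": 0},{"dx": -1.5,"dy": -3.25,"dz": 0,"yaw": 0},{"dx": -1.5,"dy": -3.25,"dz": 0,"yaw": 0},{"dx": -1.5,"dy": -3.25,"dz": 0,"yaw": 0},{"dx": -1.5,"dy": -3.25,"dz": 0,"yaw": 0},{"dx": -1.5,"dy": -3.25,"dz": 0,"yaw": 0},{"dx": -1,"dy": -3.7,"dz": 0,"yaw": 0}]'

```text
t: 5.75
tool_pos: [0.5116, -0.0432, 0.4991]
ee_rot: [0.005, 3.142, 0.0]
contact_force: [0.8, 0.3, 0.9]
grip_width: 0.0602
finger_force: 0.0
```

Call:
carry_out --plan '[{"dx": 0,"dy": 0,"dz": 3,"yaw": 0},{"dx": 0,"dy": 0,"dz": 3,"yaw": 0},{"dx": 0,"dy": 0,"dz": 3,"yaw": 0},{"dx": 0,"dy": 0,"dz": 3,"yaw": 0},{"dx": 0,"dy": 0,"dz": 3,"yaw": 0},{"dx": 0,"dy": 0,"dz": 3,"yaw": 0},{"dx": 0,"dy": 0,"dz": 3,"yaw": 0},{"dx": 0,"dy": 0,"dz": 3,"yaw": 0},{"dx": 0,"dy": 0,"dz": 3,"yaw": 0},{"dx": 0,"dy": 0,"dz": 3,"yaw": 0},{"dx": 0,"dy": 0,"dz": 3,"yaw": 0},{"dx": 0,"dy": 0,"dz": 2.5,"yaw": 0},{"dx": 0,"dy": 0,"dz": 0,"yaw": 0}]'

```text
t: 7.05
tool_pos: [0.5082, -0.0414, 0.1401]
ee_rot: [-0.005, -3.133, -0.002]
contact_force: [-0.1, -0.1, 0.3]
grip_width: 0.0602
finger_force: 0.0
```

```bash
python3 - <<'E'
from h import *
im=snap('side','side1'); cv2.imwrite('pics/side1c.png',cv2.resize(im[140:320,220:440,::-1],None,fx=3,fy=3,interpolation=cv2.INTER_CUBIC))
find('side',['flat_bottle','tripod_stand'])
E
```

```text
side flat_bottle 0.83 [ 0.51  -0.04   0.003]
side tripod_stand 0.32 [ 0.401 -0.156  0.001]
```

View pics/side1c.png

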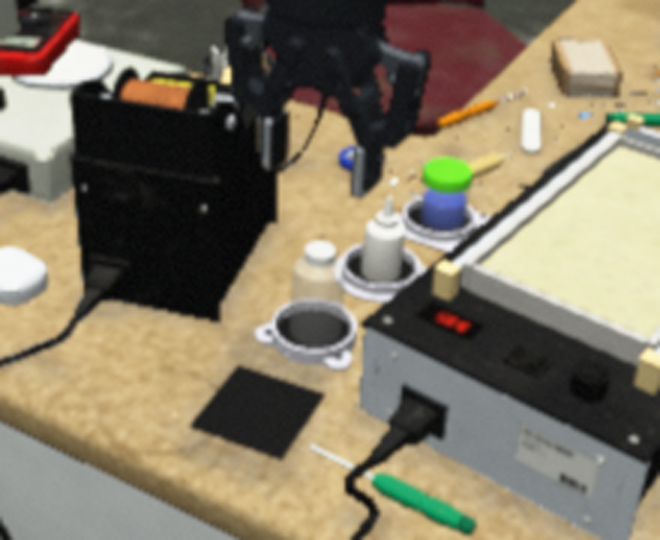

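The gripper hangs above the flat bottle (cap at about (318,250) in the crop). The bottle stands in the tripod well, and the fingers are clear of the station. Going down.

Call:
carry_out --plan '[{"dx": -0.2,"dy": 0,"dz": 2,"yaw": 0},{"dx": 0,"dy": 0,"dz": 2,"yaw": 0},{"dx": 0,"dy": 0,"dz": 2,"yaw": 0},{"dx": 0,"dy": 0,"dz": 2,"yaw": 0},{"dx": 0,"dy": 0,"dz": 2,"yaw": 0},{"dx": 0,"dy": 0,"dz": 1,"yaw": 0},{"dx": 0,"dy": 0,"dz": 0,"yaw": 0},{"dx": 0,"dy": 0,"dz": 0,"yaw": 0}]'

```text
t: 8.0
tool_pos: [0.5144, -0.0421, 0.0358]
ee_rot: [0.002, 3.139, -0.001]
contact_force: [0.5, -0.3, -0.3]
grip_width: 0.0605
finger_force: 0.0
```

Call:
carry_out --plan '[{"dx": 0.2,"dy": 0,"dz": 0.7,"yaw": 0},{"dx": 0,"dy": 0,"dz": 0,"yaw": 0},{"dx": 0,"dy": 0,"dz": 0,"yaw": 0}]'

```text
t: 8.3
tool_pos: [0.5112, -0.0419, 0.0276]
ee_rot: [0.001, 3.141, -0.0]
contact_force: [-0.1, 0.4, -0.2]
grip_width: 0.0605
finger_force: 0.0
```

Call:
carry_out --plan '[{"dx": 0,"dy": 0,"dz": 0,"yaw": 0},{"dx": 0,"dy": 0,"dz": 0,"yaw": 0},{"dx": 0,"dy": 0,"dz": 0,"yaw": 0},{"dx": 0,"dy": 0,"dz": 0,"yaw": 0},{"dx": 0,"dy": 0,"dz": 0,"yaw": 0},{"dx": 0,"dy": 0,"dz": 0,"yaw": 0},{"dx": 0,"dy": 0,"dz": 0,"yaw": 0},{"dx": 0,"dy": 0,"dz": 0,"yaw": 0},{"dx": 0,"dy": 0,"dz": 0,"yaw": 0},{"dx": 0,"dy": 0,"dz": 0,"yaw": 0}]' --gripper 255 --newtons 30

```text
t: 9.3
tool_pos: [0.5115, -0.042, 0.0277]
ee_rot: [0.001, 3.141, -0.0]
contact_force: [0.4, -0.0, 5.1]
grip_width: 0.0367
finger_force: 30.4
```

Call:
carry_out --plan '[{"dx": 0,"dy": 0,"dz": -1,"yaw": 0},{"dx": 0,"dy": 0,"dz": -2,"yaw": 0},{"dx": 0,"dy": 0,"dz": -2,"yaw": 0},{"dx": 0,"dy": 0,"dz": 0,"yaw": 0},{"dx": 0,"dy": 0,"dz": 0,"yaw": 0}]'

```text
t: 9.8
tool_pos: [0.5108, -0.0418, 0.0771]
ee_rot: [-0.001, -3.141, -0.0]
contact_force: [-0.0, 0.1, -1.0]
grip_width: 0.0366
finger_force: 30.1
```

Call:
carry_out --plan '[{"dx": 1,"dy": -0.1,"dz": 0,"yaw": 0},{"dx": 1.5,"dy": -0.2,"dz": 0,"yaw": 0},{"dx": 2,"dy": -0.2,"dz": 0,"yaw": 0},{"dx": 2,"dy": -0.2,"dz": 0,"yaw": 0},{"dx": 1.4,"dy": -0.2,"dz": 0,"yaw": 0},{"dx": 1,"dy": 0,"dz": 0,"yaw": 0},{"dx": 0,"dy": 0,"dz": 0,"yaw": 0},{"dx": 0,"dy": 0,"dz": 0,"yaw": 0}]'

```text
t: 10.6
tool_pos: [0.422, -0.0508, 0.077]
ee_rot: [-0.002, -3.142, -0.0]
contact_force: [-0.2, 0.2, -0.5]
grip_width: 0.0366
finger_force: 30.1
```

```bash
python3 - <<'E'
from h import *
im=snap('side','side2'); cv2.imwrite('pics/side2c.png',cv2.resize(im[140:320,220:440,::-1],None,fx=3,fy=3,interpolation=cv2.INTER_CUBIC))
find('side',['flat_bottle','tripod_stand','nozzle_bottle','round_stand'])
E
```

```text
side flat_bottle 0.72 [ 0.418 -0.053  0.052]
side tripod_stand 0.87 [ 0.511 -0.04   0.001]
side tripod_stand 0.43 [ 0.701 -0.058  0.   ]
side nozzle_bottle 0.63 [ 0.606 -0.048 -0.002]
side nozzle_bottle 0.19 [ 0.418 -0.05   0.054]
side round_stand 0.75 [ 0.605 -0.048 -0.002]
```

View pics/side2c.png

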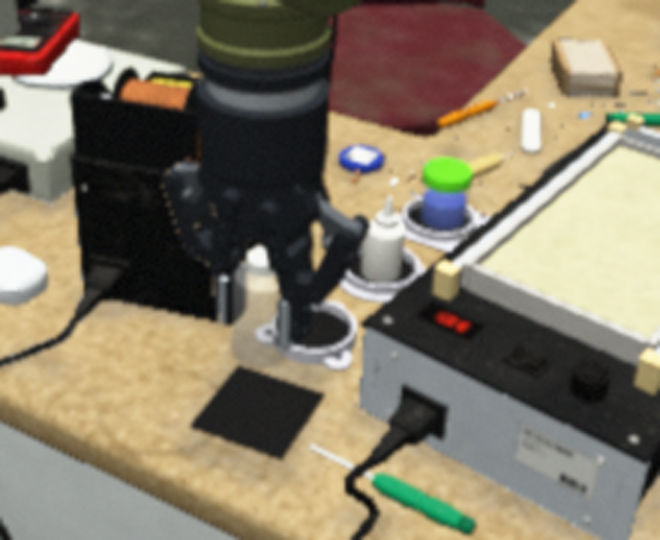

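The flat bottle is held upright above the mat (crop (258,310)). I'll set it down and release.

Call:
carry_out --plan '[{"dx": 0,"dy": 0,"dz": 2,"yaw": 0},{"dx": 0,"dy": 0,"dz": 2,"yaw": 0},{"dx": 0,"dy": 0,"dz": 0.6,"yaw": 0},{"dx": 0,"dy": 0,"dz": 0.3,"yaw": 0},{"dx": 0,"dy": 0,"dz": 0,"yaw": 0},{"dx": 0,"dy": 0,"dz": 0,"yaw": 0}]'

```text
t: 11.45
tool_pos: [0.4229, -0.051, 0.0292]
ee_rot: [0.001, 3.14, -0.001]
contact_force: [0.9, 0.4, -0.8]
grip_width: 0.0363
finger_force: 30.1
```

Call:
carry_out --plan '[{"dx": 0,"dy": 0,"dz": 0,"yaw": 0},{"dx": 0,"dy": 0,"dz": 0,"yaw": 0},{"dx": 0,"dy": 0,"dz": 0,"yaw": 0},{"dx": 0,"dy": 0,"dz": 0,"yaw": 0},{"dx": 0,"dy": 0,"dz": 0,"yaw": 0},{"dx": 0,"dy": 0,"dz": 0,"yaw": 0},{"dx": 0,"dy": 0,"dz": 0,"yaw": 0}]' --gripper 75

```text
t: 12.15
tool_pos: [0.4221, -0.0508, 0.0283]
ee_rot: [-0.001, -3.142, -0.0]
contact_force: [0.3, -0.3, 0.3]
grip_width: 0.0601
finger_force: 0.0
```

Call:
carry_out --plan '[{"dx": 0,"dy": 0,"dz": -2,"yaw": 0},{"dx": 0,"dy": 0,"dz": -3,"yaw": 0},{"dx": 0,"dy": 0,"dz": -3,"yaw": 0},{"dx": 0,"dy": 0,"dz": -3,"yaw": 0},{"dx": -2,"dy": 0,"dz": 0,"yaw": 0},{"dx": -3,"dy": 0,"dz": 0,"yaw": 0},{"dx": -3,"dy": 0.3,"dz": 0,"yaw": 0},{"dx": -3,"dy": 0,"dz": 0,"yaw": 0},{"dx": -3,"dy": 0,"dz": 0,"yaw": 0},{"dx": -3,"dy": 0,"dz": 0,"yaw": 0},{"dx": -1.4,"dy": 0,"dz": 0,"yaw": 0},{"dx": 0,"dy": 0,"dz": 0,"yaw": 0},{"dx": 0,"dy": 0,"dz": 0,"yaw": 0}]'

```text
t: 13.45
tool_pos: [0.6056, -0.0479, 0.1378]
ee_rot: [-0.001, -3.14, -0.0]
contact_force: [-0.9, 0.2, 0.5]
grip_width: 0.0601
finger_force: 0.0
```

```bash
python3 - <<'E'
from h import *
snap('side','side3')
find('side',['flat_bottle','nozzle_bottle','round_stand'])
E
```

```text
side flat_bottle 0.7 [ 0.418 -0.051  0.003]
side flat_bottle 0.45 [ 0.439  0.187 -0.002]
side nozzle_bottle 0.85 [ 0.605 -0.048  0.   ]
side round_stand 0.72 [ 0.607 -0.046 -0.001]
```

Flat bottle stands on the mat. Now the nozzle bottle.

Call:
carry_out --plan '[{"dx": 0,"dy": 0,"dz": 2,"yaw": 0},{"dx": 0,"dy": 0,"dz": 2,"yaw": 0},{"dx": 0,"dy": 0,"dz": 2,"yaw": 0},{"dx": 0,"dy": 0,"dz": 2,"yaw": 0},{"dx": 0,"dy": 0,"dz": 2,"yaw": 0},{"dx": 0,"dy": 0,"dz": 1.2,"yaw": 0},{"dx": 0,"dy": 0,"dz": 0,"yaw": 0},{"dx": 0,"dy": 0,"dz": 0,"yaw": 0},{"dx": 0,"dy": 0,"dz": 0,"yaw": 0}]'

```text
t: 14.55
tool_pos: [0.6071, -0.0482, 0.0278]
ee_rot: [0.001, 3.139, -0.001]
contact_force: [0.1, -0.0, 0.3]
grip_width: 0.0601
finger_force: 0.0
```

Call:
carry_out --plan '[{"dx": 0.1,"dy": 0,"dz": 0.2,"yaw": 0},{"dx": 0,"dy": 0,"dz": 0,"yaw": 0},{"dx": 0,"dy": 0,"dz": 0,"yaw": 0},{"dx": 0,"dy": 0,"dz": 0,"yaw": 0},{"dx": 0,"dy": 0,"dz": 0,"yaw": 0},{"dx": 0,"dy": 0,"dz": 0,"yaw": 0},{"dx": 0,"dy": 0,"dz": 0,"yaw": 0},{"dx": 0,"dy": 0,"dz": 0,"yaw": 0},{"dx": 0,"dy": 0,"dz": 0,"yaw": 0},{"dx": 0,"dy": 0,"dz": 0,"yaw": 0},{"dx": 0,"dy": 0,"dz": 0,"yaw": 0},{"dx": 0,"dy": 0,"dz": 0,"yaw": 0}]' --gripper 255

```text
t: 15.75
tool_pos: [0.6055, -0.048, 0.025]
ee_rot: [0.001, 3.141, -0.0]
contact_force: [-1.7, 1.1, 5.5]
grip_width: 0.0298
finger_force: 30.1
```

Call:
carry_out --plan '[{"dx": 0,"dy": 0,"dz": -1,"yaw": 0},{"dx": 0,"dy": 0,"dz": -2,"yaw": 0},{"dx": 0,"dy": 0,"dz": -2,"yaw": 0},{"dx": 0,"dy": 0,"dz": 0,"yaw": 0},{"dx": 0,"dy": 0,"dz": 0,"yaw": 0}]'

```text
t: 16.25
tool_pos: [0.6052, -0.048, 0.0744]
ee_rot: [0.001, 3.141, -0.0]
contact_force: [-0.6, -0.7, 0.0]
grip_width: 0.0303
finger_force: 29.7
```

Call:
carry_out --plan '[{"dx": 1,"dy": 0.1,"dz": 0,"yaw": 0},{"dx": 2,"dy": 0.2,"dz": 0,"yaw": 0},{"dx": 2,"dy": 0.2,"dz": 0,"yaw": 0},{"dx": 2,"dy": 0.2,"dz": 0,"yaw": 0},{"dx": 1.4,"dy": 0,"dz": 0,"yaw": 0},{"dx": 1,"dy": 0,"dz": 0,"yaw": 0},{"dx": 0,"dy": 0,"dz": 0,"yaw": 0},{"dx": 0,"dy": 0,"dz": 0,"yaw": 0}]'

```text
t: 17.05
tool_pos: [0.511, -0.0409, 0.074]
ee_rot: [-0.002, -3.142, -0.0]
contact_force: [-0.7, -0.3, -0.1]
grip_width: 0.0296
finger_force: 29.7
```

```bash
python3 - <<'E'
from h import *
snap('side','side4')
find('side',['nozzle_bottle','tripod_stand'])
E
```

```text
side nozzle_bottle 0.86 [ 0.512 -0.042  0.049]
side tripod_stand 0.89 [ 0.511 -0.04   0.002]
```

Call:
carry_out --plan '[{"dx": 0,"dy": 0,"dz": 2,"yaw": 0},{"dx": 0,"dy": 0,"dz": 2,"yaw": 0},{"dx": 0,"dy": 0,"dz": 0.5,"yaw": 0},{"dx": 0,"dy": 0,"dz": 0.3,"yaw": 0},{"dx": 0,"dy": 0,"dz": 0,"yaw": 0},{"dx": 0,"dy": 0,"dz": 0,"yaw": 0},{"dx": 0,"dy": 0,"dz": 0,"yaw": 0}]'

```text
t: 17.9
tool_pos: [0.512, -0.0411, 0.0273]
ee_rot: [0.001, 3.14, -0.001]
contact_force: [0.1, 0.4, -0.6]
grip_width: 0.0298
finger_force: 29.8
```

Call:
carry_out --plan '[{"dx": 0,"dy": 0,"dz": 0,"yaw": 0},{"dx": 0,"dy": 0,"dz": 0,"yaw": 0},{"dx": 0,"dy": 0,"dz": 0,"yaw": 0},{"dx": 0,"dy": 0,"dz": 0,"yaw": 0},{"dx": 0,"dy": 0,"dz": 0,"yaw": 0},{"dx": 0,"dy": 0,"dz": 0,"yaw": 0},{"dx": 0,"dy": 0,"dz": 0,"yaw": 0},{"dx": 0,"dy": 0,"dz": 0,"yaw": 0}]' --gripper 75

```text
t: 18.7
tool_pos: [0.5111, -0.0409, 0.0263]
ee_rot: [-0.001, -3.141, -0.0]
contact_force: [-0.4, -0.6, -0.5]
grip_width: 0.0604
finger_force: 0.0
```

Call:
carry_out --plan '[{"dx": 0,"dy": 0,"dz": -2,"yaw": 0},{"dx": 0,"dy": 0,"dz": -3,"yaw": 0},{"dx": 0,"dy": 0,"dz": -3,"yaw": 0},{"dx": 0,"dy": 0,"dz": -3,"yaw": 0},{"dx": -2,"dy": -0.2,"dz": 0,"yaw": 0},{"dx": -3,"dy": -0.3,"dz": 0,"yaw": 0},{"dx": -3,"dy": -0.3,"dz": 0,"yaw": 0},{"dx": -3,"dy": -0.3,"dz": 0,"yaw": 0},{"dx": -3,"dy": -0.3,"dz": 0,"yaw": 0},{"dx": -3,"dy": -0.2,"dz": 0,"yaw": 0},{"dx": -2.3,"dy": 0,"dz": 0,"yaw": 0},{"dx": 0,"dy": 0,"dz": 0,"yaw": 0},{"dx": 0,"dy": 0,"dz": 0,"yaw": 0}]'

```text
t: 20.0
tool_pos: [0.7038, -0.057, 0.1357]
ee_rot: [-0.001, -3.14, -0.0]
contact_force: [0.1, 0.2, 0.4]
grip_width: 0.0604
finger_force: 0.0
```

```bash
python3 - <<'E'
from h import *
im=snap('side','side5'); cv2.imwrite('pics/side5c.png',cv2.resize(im[140:320,220:440,::-1],None,fx=3,fy=3,interpolation=cv2.INTER_CUBIC))
find('side',['nozzle_bottle','tripod_stand','flux_jar','square_stand','round_stand'])
E
```

```text
side nozzle_bottle 0.6 [ 0.51  -0.039 -0.001]
side tripod_stand 0.69 [ 0.51  -0.044 -0.001]
side flux_jar 0.87 [ 0.703 -0.061  0.004]
side square_stand 0.76 [ 0.702 -0.056 -0.001]
side round_stand 0.75 [ 0.604 -0.045  0.002]
side round_stand 0.7 [ 0.701 -0.063  0.004]
```

View pics/side5c.png

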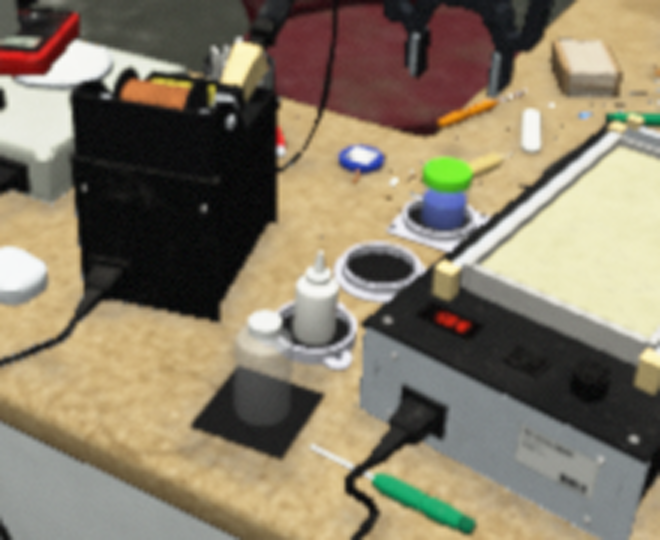

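The nozzle bottle is upright in the tripod well (crop (316,320)) and the flat bottle is on the mat. At y≈-0.06 the lane is tight next to the separator, so I'll turn the gripper to close along x for the jar. First I'll check joint 6.

```bash
python3 -c "
from h import *
print(bot.get_obs()['joint_pos'].round(3))"
```

```text
[-0.157  0.319  1.6   -0.     1.223 -1.727]
```

Call:
carry_out --plan '[{"dx": 0,"dy": 0,"dz": 0,"yaw": 0.14},{"dx": 0,"dy": 0,"dz": 0,"yaw": 0.14},{"dx": 0,"dy": 0,"dz": 0,"yaw": 0.14},{"dx": 0,"dy": 0,"dz": 0,"yaw": 0.14},{"dx": 0,"dy": 0,"dz": 0,"yaw": 0.14},{"dx": 0,"dy": 0,"dz": 0,"yaw": 0.14},{"dx": 0,"dy": 0,"dz": 0,"yaw": 0.14},{"dx": 0,"dy": 0,"dz": 0,"yaw": 0.14},{"dx": 0,"dy": 0,"dz": 0,"yaw": 0.14},{"dx": 0,"dy": 0,"dz": 0,"yaw": 0.14},{"dx": 0,"dy": 0,"dz": 0,"yaw": 0.14},{"dx": 0,"dy": 0,"dz": 0,"yaw": 0.03},{"dx": -0.2,"dy": -0.1,"dz": 0,"yaw": 0},{"dx": 0,"dy": 0,"dz": 0,"yaw": 0}]'

```text
t: 21.7
tool_pos: [0.7028, -0.0593, 0.1365]
ee_rot: [2.221, 2.222, -0.0]
contact_force: [-0.6, -0.0, 0.3]
grip_width: 0.0603
finger_force: 0.0
```

Call:
carry_out --plan '[{"dx": 0,"dy": 0,"dz": 2,"yaw": 0},{"dx": 0,"dy": 0,"dz": 2,"yaw": 0},{"dx": 0,"dy": 0,"dz": 2,"yaw": 0},{"dx": 0,"dy": 0,"dz": 2,"yaw": 0},{"dx": 0,"dy": 0,"dz": 1.5,"yaw": 0},{"dx": 0,"dy": 0,"dz": 1,"yaw": 0},{"dx": 0,"dy": 0,"dz": 0,"yaw": 0},{"dx": 0,"dy": 0,"dz": 0,"yaw": 0},{"dx": 0,"dy": 0,"dz": 0,"yaw": 0}]'

```text
t: 22.6
tool_pos: [0.7041, -0.0592, 0.0328]
ee_rot: [2.22, 2.22, 0.002]
contact_force: [0.7, -0.3, 0.5]
grip_width: 0.0606
finger_force: 0.0
```

Call:
carry_out --plan '[{"dx": 0,"dy": 0,"dz": 0,"yaw": 0},{"dx": 0,"dy": 0,"dz": 0,"yaw": 0},{"dx": 0,"dy": 0,"dz": 0,"yaw": 0},{"dx": 0,"dy": 0,"dz": 0,"yaw": 0},{"dx": 0,"dy": 0,"dz": 0,"yaw": 0},{"dx": 0,"dy": 0,"dz": 0,"yaw": 0},{"dx": 0,"dy": 0,"dz": 0,"yaw": 0},{"dx": 0,"dy": 0,"dz": 0,"yaw": 0},{"dx": 0,"dy": 0,"dz": 0,"yaw": 0},{"dx": 0,"dy": 0,"dz": 0,"yaw": 0}]' --gripper 255

```text
t: 23.6
tool_pos: [0.7038, -0.0592, 0.0326]
ee_rot: [2.221, 2.221, 0.001]
contact_force: [-1.5, 0.7, 5.6]
grip_width: 0.0401
finger_force: 30.1
```

Call:
carry_out --plan '[{"dx": 0,"dy": 0,"dz": -1,"yaw": 0},{"dx": 0,"dy": 0,"dz": -2,"yaw": 0},{"dx": 0,"dy": 0,"dz": -2,"yaw": 0},{"dx": 0,"dy": 0,"dz": 0,"yaw": 0},{"dx": 0,"dy": 0,"dz": 0,"yaw": 0}]'

```text
t: 24.1
tool_pos: [0.7032, -0.0591, 0.0814]
ee_rot: [2.221, 2.221, 0.001]
contact_force: [0.3, -0.3, -1.2]
grip_width: 0.0397
finger_force: 30.4
```

```bash
python3 - <<'E'
from h import *
im=snap('side','side6'); cv2.imwrite('pics/side6c.png',cv2.resize(im[140:320,220:440,::-1],None,fx=3,fy=3,interpolation=cv2.INTER_CUBIC))
find('side',['flux_jar','square_stand','round_stand'])
E
```

```text
side flux_jar 0.67 [ 0.7   -0.059  0.053]
side square_stand 0.65 [ 0.701 -0.056  0.001]
```

View pics/side6c.png

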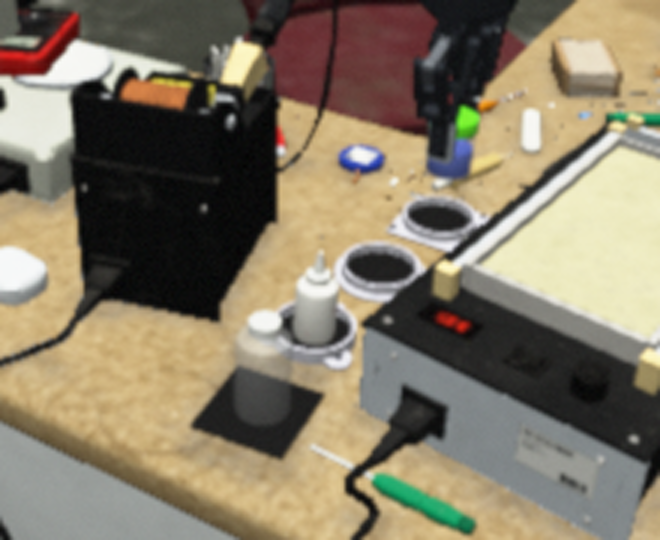

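The jar is held upright above the square stand (crop (450,150)). Now I'll take it to the round stand (crop (380,268)).

Call:
carry_out --plan '[{"dx": 0.2,"dy": -1,"dz": 0,"yaw": 0},{"dx": 0.3,"dy": -2,"dz": 0,"yaw": 0},{"dx": 0.3,"dy": -2,"dz": 0,"yaw": 0},{"dx": 0.2,"dy": -2,"dz": 0,"yaw": 0},{"dx": 0.2,"dy": -1.8,"dz": 0,"yaw": 0},{"dx": 0,"dy": -1,"dz": 0,"yaw": 0},{"dx": 0,"dy": 0,"dz": 0,"yaw": 0},{"dx": 0,"dy": 0,"dz": 0,"yaw": 0}]'

```text
t: 25.1
tool_pos: [0.6055, -0.0472, 0.0815]
ee_rot: [2.221, 2.221, 0.001]
contact_force: [0.0, 0.1, -0.8]
grip_width: 0.04
finger_force: 30.5
```

Call:
carry_out --plan '[{"dx": 0,"dy": 0,"dz": 2,"yaw": 0},{"dx": 0,"dy": 0,"dz": 1.9,"yaw": 0},{"dx": 0,"dy": 0,"dz": 0.5,"yaw": 0},{"dx": 0,"dy": 0,"dz": 0.3,"yaw": 0},{"dx": 0,"dy": 0,"dz": 0,"yaw": 0},{"dx": 0,"dy": 0,"dz": 0,"yaw": 0},{"dx": 0,"dy": 0,"dz": 0,"yaw": 0}]'

```text
t: 25.8
tool_pos: [0.606, -0.0472, 0.0354]
ee_rot: [2.22, 2.22, 0.002]
contact_force: [-0.4, -0.0, -0.5]
grip_width: 0.0398
finger_force: 30.5
```

Call:
carry_out --plan '[{"dx": 0,"dy": 0,"dz": 0.2,"yaw": 0},{"dx": 0,"dy": 0,"dz": 0,"yaw": 0},{"dx": 0,"dy": 0,"dz": 0,"yaw": 0}]'

```text
t: 26.1
tool_pos: [0.6055, -0.0471, 0.0327]
ee_rot: [2.221, 2.221, 0.001]
contact_force: [0.8, 0.4, 0.9]
grip_width: 0.04
finger_force: 30.5
```

Call:
carry_out --plan '[{"dx": 0,"dy": 0,"dz": 0,"yaw": 0},{"dx": 0,"dy": 0,"dz": 0,"yaw": 0},{"dx": 0,"dy": 0,"dz": 0,"yaw": 0},{"dx": 0,"dy": 0,"dz": 0,"yaw": 0},{"dx": 0,"dy": 0,"dz": 0,"yaw": 0},{"dx": 0,"dy": 0,"dz": 0,"yaw": 0},{"dx": 0,"dy": 0,"dz": 0,"yaw": 0}]' --gripper 75

```text
t: 26.8
tool_pos: [0.6052, -0.0471, 0.0324]
ee_rot: [2.221, 2.221, 0.0]
contact_force: [-0.2, -0.5, -0.6]
grip_width: 0.0599
finger_force: 0.0
```

Call:
carry_out --plan '[{"dx": 0,"dy": 0,"dz": -2,"yaw": 0},{"dx": 0,"dy": 0,"dz": -3,"yaw": 0},{"dx": 0,"dy": 0,"dz": -3,"yaw": 0},{"dx": 0,"dy": 0,"dz": -3,"yaw": 0},{"dx": -0.1,"dy": -2,"dz": 0,"yaw": 0},{"dx": -0.1,"dy": -3,"dz": 0,"yaw": 0},{"dx": -0.1,"dy": -3,"dz": 0,"yaw": 0},{"dx": -0.1,"dy": -3,"dz": 0,"yaw": 0},{"dx": 0,"dy": -3,"dz": 0,"yaw": 0},{"dx": 0,"dy": -3,"dz": 0,"yaw": 0},{"dx": 0,"dy": -1.4,"dz": 0,"yaw": 0},{"dx": 0,"dy": 0,"dz": 0,"yaw": 0},{"dx": 0,"dy": 0,"dz": 0,"yaw": 0}]'

```text
t: 28.1
tool_pos: [0.4216, -0.0512, 0.1427]
ee_rot: [2.221, 2.22, 0.001]
contact_force: [0.1, -0.0, 0.5]
grip_width: 0.0605
finger_force: 0.0
```

```bash
python3 - <<'E'
from h import *
snap('side','side7')
find('side',['flux_jar','round_stand','nozzle_bottle','tripod_stand','flat_bottle','square_stand','parking_mat'])
E
```

```text
side flux_jar 0.71 [ 0.605 -0.05   0.004]
side round_stand 0.51 [ 0.605 -0.048 -0.001]
side nozzle_bottle 0.81 [ 0.511 -0.041  0.002]
side nozzle_bottle 0.5 [ 0.424 -0.051  0.002]
side tripod_stand 0.79 [ 0.513 -0.042 -0.001]
side square_stand 0.71 [ 0.701 -0.056 -0.003]
side parking_mat 0.78 [ 0.425 -0.049 -0.001]
```

Call:
carry_out --plan '[{"dx": 0,"dy": 0,"dz": 2,"yaw": 0},{"dx": 0,"dy": 0,"dz": 2,"yaw": 0},{"dx": 0,"dy": 0,"dz": 2,"yaw": 0},{"dx": 0,"dy": 0,"dz": 2,"yaw": 0},{"dx": 0,"dy": 0,"dz": 2,"yaw": 0},{"dx": 0,"dy": 0,"dz": 1.4,"yaw": 0},{"dx": 0,"dy": 0,"dz": 0,"yaw": 0},{"dx": 0,"dy": 0,"dz": 0,"yaw": 0},{"dx": 0,"dy": 0,"dz": 0,"yaw": 0}]'

```text
t: 29.4
tool_pos: [0.4221, -0.0513, 0.0294]
ee_rot: [2.22, 2.22, 0.001]
contact_force: [-0.3, -0.2, 0.2]
grip_width: 0.0603
finger_force: 0.0
```

Call:
carry_out --plan '[{"dx": 0,"dy": 0,"dz": 0,"yaw": 0},{"dx": 0,"dy": 0,"dz": 0,"yaw": 0},{"dx": 0,"dy": 0,"dz": 0,"yaw": 0},{"dx": 0,"dy": 0,"dz": 0,"yaw": 0},{"dx": 0,"dy": 0,"dz": 0,"yaw": 0},{"dx": 0,"dy": 0,"dz": 0,"yaw": 0},{"dx": 0,"dy": 0,"dz": 0,"yaw": 0},{"dx": 0,"dy": 0,"dz": 0,"yaw": 0},{"dx": 0,"dy": 0,"dz": 0,"yaw": 0},{"dx": 0,"dy": 0,"dz": 0,"yaw": 0}]' --gripper 255

```text
t: 30.4
tool_pos: [0.4219, -0.0513, 0.0293]
ee_rot: [2.221, 2.221, 0.001]
contact_force: [-1.0, 0.4, 6.7]
grip_width: 0.0367
finger_force: 30.0
```

Call:
carry_out --plan '[{"dx": 0,"dy": 0,"dz": -1,"yaw": 0},{"dx": 0,"dy": 0,"dz": -2,"yaw": 0},{"dx": 0,"dy": 0,"dz": -2,"yaw": 0},{"dx": 0,"dy": 0,"dz": -2,"yaw": 0},{"dx": 0,"dy": 0,"dz": -2,"yaw": 0},{"dx": 0,"dy": 0,"dz": -2,"yaw": 0},{"dx": 0,"dy": 0,"dz": -2,"yaw": 0},{"dx": 0,"dy": 0,"dz": -1,"yaw": 0},{"dx": 0,"dy": 0,"dz": 0,"yaw": 0},{"dx": 0,"dy": 0,"dz": 0,"yaw": 0}]'

```text
t: 31.4
tool_pos: [0.4207, -0.051, 0.1677]
ee_rot: [-2.221, -2.221, 0.001]
contact_force: [-0.3, -0.4, -0.8]
grip_width: 0.0366
finger_force: 30.1
```

```bash
python3 - <<'E'
from h import *
im=snap('side','side8'); cv2.imwrite('pics/side8c.png',cv2.resize(im[140:320,220:440,::-1],None,fx=3,fy=3,interpolation=cv2.INTER_CUBIC))
find('side',['flat_bottle','flux_jar'])
E
```

```text
side flat_bottle 0.92 [ 0.418 -0.051  0.14 ]
side flux_jar 0.68 [ 0.604 -0.051  0.005]
side flux_jar 0.18 [ 0.514 -0.041  0.   ]
```

View pics/side8c.png

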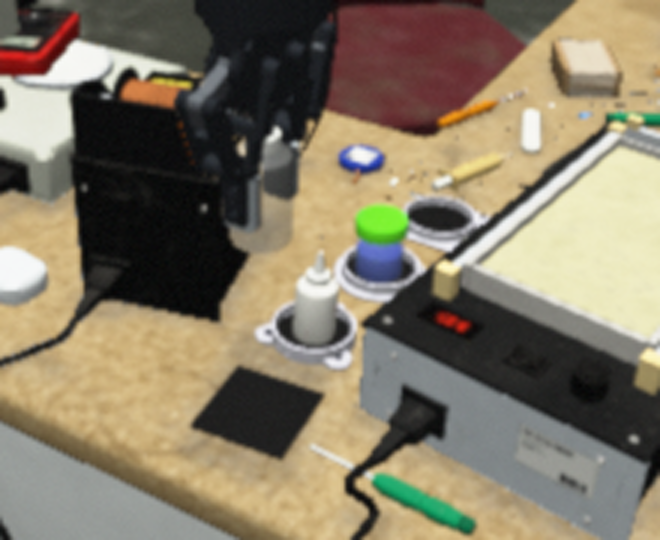

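The flat bottle is held upright at (265,195) in the crop. The jar is in the round well and the nozzle bottle in the tripod well. On to the square stand, (440,220) in the crop.

Call:
carry_out --plan '[{"dx": 0,"dy": 1,"dz": 0,"yaw": 0},{"dx": 0,"dy": 2,"dz": 0,"yaw": 0},{"dx": 0,"dy": 2.5,"dz": 0,"yaw": 0},{"dx": 0,"dy": 2.5,"dz": 0,"yaw": 0},{"dx": 0,"dy": 2.5,"dz": 0,"yaw": 0},{"dx": -0.1,"dy": 2.5,"dz": 0,"yaw": 0},{"dx": -0.1,"dy": 2.5,"dz": 0,"yaw": 0},{"dx": -0.1,"dy": 2.5,"dz": 0,"yaw": 0},{"dx": -0.1,"dy": 2.5,"dz": 0,"yaw": 0},{"dx": -0.1,"dy": 2.5,"dz": 0,"yaw": 0},{"dx": 0,"dy": 2.5,"dz": 0,"yaw": 0},{"dx": 0,"dy": 1.5,"dz": 0,"yaw": 0},{"dx": 0,"dy": 1,"dz": 0,"yaw": 0},{"dx": 0,"dy": 0,"dz": 0,"yaw": 0},{"dx": 0,"dy": 0,"dz": 0,"yaw": 0}]'

```text
t: 33.05
tool_pos: [0.7008, -0.0559, 0.1675]
ee_rot: [-2.221, -2.221, 0.001]
contact_force: [-0.9, -0.6, -0.9]
grip_width: 0.0368
finger_force: 30.2
```

Call:
carry_out --plan '[{"dx": 0,"dy": 0,"dz": 2,"yaw": 0},{"dx": 0,"dy": 0,"dz": 2,"yaw": 0},{"dx": 0,"dy": 0,"dz": 2,"yaw": 0},{"dx": 0,"dy": 0,"dz": 2,"yaw": 0},{"dx": 0,"dy": 0,"dz": 2,"yaw": 0},{"dx": 0,"dy": 0,"dz": 0,"yaw": 0},{"dx": 0,"dy": 0,"dz": 0,"yaw": 0},{"dx": 0,"dy": 0,"dz": 0,"yaw": 0}]'

```text
t: 33.85
tool_pos: [0.7019, -0.0563, 0.0702]
ee_rot: [2.22, 2.22, 0.002]
contact_force: [-0.2, 0.9, -0.2]
grip_width: 0.0365
finger_force: 30.2
```

```bash
python3 - <<'E'
from h import *
snap('side','side9')
find('side',['flat_bottle','square_stand'])
E
```

```text
side flat_bottle 0.74 [ 0.699 -0.059  0.043]
side square_stand 0.9 [ 0.706 -0.056  0.001]
side square_stand 0.37 [ 0.402 -0.154  0.004]
```

Call:
carry_out --plan '[{"dx": 0,"dy": 0,"dz": 1.5,"yaw": 0},{"dx": 0,"dy": 0,"dz": 1.5,"yaw": 0},{"dx": 0,"dy": 0,"dz": 0.6,"yaw": 0},{"dx": 0,"dy": 0,"dz": 0.2,"yaw": 0},{"dx": 0,"dy": 0,"dz": 0,"yaw": 0},{"dx": 0,"dy": 0,"dz": 0,"yaw": 0},{"dx": 0,"dy": 0,"dz": 0,"yaw": 0}]'

```text
t: 34.7
tool_pos: [0.6999, -0.0559, 0.0302]
ee_rot: [-2.219, -2.219, 0.004]
contact_force: [-5.1, 1.1, 8.0]
grip_width: 0.0366
finger_force: 30.9
```

Contact with the floor of the well, as expected at this height. I'll release and retreat.

Call:
carry_out --plan '[{"dx": 0,"dy": 0,"dz": 0,"yaw": 0},{"dx": 0,"dy": 0,"dz": 0,"yaw": 0},{"dx": 0,"dy": 0,"dz": 0,"yaw": 0},{"dx": 0,"dy": 0,"dz": 0,"yaw": 0},{"dx": 0,"dy": 0,"dz": 0,"yaw": 0},{"dx": 0,"dy": 0,"dz": 0,"yaw": 0},{"dx": 0,"dy": 0,"dz": 0,"yaw": 0}]' --gripper 75

```text
t: 35.4
tool_pos: [0.7011, -0.0561, 0.0303]
ee_rot: [2.221, 2.221, -0.0]
contact_force: [-0.1, -1.0, -0.4]
grip_width: 0.0602
finger_force: 0.0
```

Call:
carry_out --plan '[{"dx": 0,"dy": 0,"dz": -1.5,"yaw": 0},{"dx": 0,"dy": 0,"dz": -2,"yaw": 0},{"dx": 0,"dy": 0,"dz": -3,"yaw": 0},{"dx": 0,"dy": 0,"dz": -3,"yaw": 0},{"dx": 0,"dy": 0,"dz": -3,"yaw": 0},{"dx": 0,"dy": 0,"dz": -3,"yaw": 0},{"dx": 0,"dy": 0,"dz": -3,"yaw": 0},{"dx": 0,"dy": 0,"dz": 0,"yaw": 0},{"dx": 0,"dy": 0,"dz": 0,"yaw": 0},{"dx": 0,"dy": 0,"dz": 0,"yaw": 0}]'

```text
t: 36.4
tool_pos: [0.7004, -0.056, 0.2142]
ee_rot: [-2.22, -2.22, 0.002]
contact_force: [-0.2, 0.1, -0.5]
grip_width: 0.0602
finger_force: 0.0
```

```bash
python3 - <<'E'
from h import *
im=snap('side','side10'); cv2.imwrite('pics/side10c.png',cv2.resize(im[140:320,220:440,::-1],None,fx=3,fy=3,interpolation=cv2.INTER_CUBIC))
find('side',['flat_bottle','square_stand','flux_jar','round_stand','nozzle_bottle','tripod_stand','earbud_case','driver_green','flux_syringe'])
E
```

```text
side flat_bottle 0.73 [ 0.7   -0.058  0.003]
side square_stand 0.48 [ 0.702 -0.057  0.002]
side flux_jar 0.58 [ 0.606 -0.049  0.005]
side round_stand 0.72 [ 0.602 -0.048 -0.003]
side nozzle_bottle 0.82 [ 0.514 -0.042  0.004]
side nozzle_bottle 0.34 [ 0.607 -0.05   0.001]
side nozzle_bottle 0.28 [ 0.508 -0.04  -0.003]
side tripod_stand 0.67 [ 0.795 -0.052  0.003]
side tripod_stand 0.66 [ 0.51  -0.041 -0.001]
side earbud_case 0.54 [ 0.438  0.186 -0.004]
side driver_green 0.81 [ 0.402 -0.155  0.004]
side flux_syringe 0.45 [ 0.796 -0.052  0.003]
```

View pics/side10c.png

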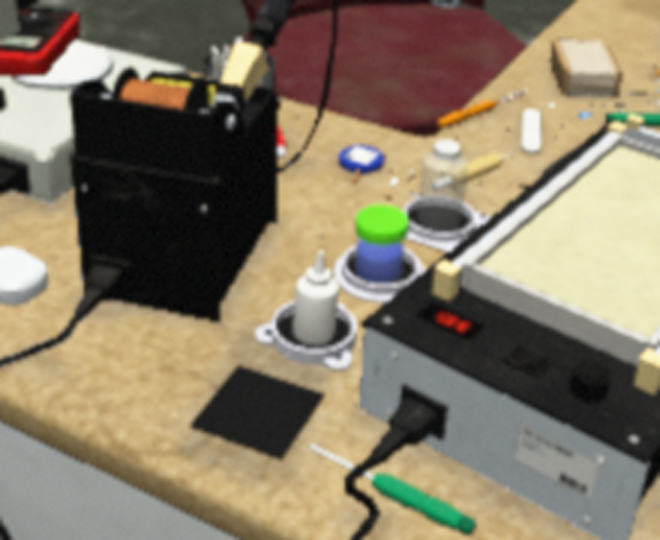

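All three stand upright in their own wells: flat bottle at (447,185), jar at (380,243), nozzle bottle at (317,310). The bystanders haven't moved.

```bash
python3 -c "
from workcell import bot
print(bot.hand_in())"
```

```text
the job is handed in; nothing more can be done
None
```

I handed the job in with the flux jar on the round stand, the flat-capped bottle on the square stand and the nozzle bottle on the three-footed stand, all upright in their wells; the last camera check also showed the earbud case, screwdriver and syringe unmoved, but the hand-in returned no verdict.

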